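# Put the leftover parts and solder away at the electronics bench

## Robot

A 6-joint arm with a two-finger parallel gripper is mounted at the origin on the work surface. World frame = base frame: x ahead of the robot, y to its left, z up, the work surface at z = 0. Lengths are in mm, angles in degrees, forces in N, time in s.
With the tool pointing down it reaches from about 350 to 850 mm from the base axis. Payload 8.1 kg.
Tool frame: the origin (TCP) lies between the finger pads; the fingertips stand 22 mm ahead of it and the grasp point (between the pads) lies 3 mm ahead of it; z points along the fingers, y is the direction in which the jaws open and shut (so a half turn about z gives the same grasp; the last joint's range is limited). The gripper opens to 85 mm and grips with 20 to 120 N. Pads are 22 mm wide; open, the fingers measure 114 mm over their backs; the gripper's body (76 mm by 85 mm) begins 54 mm behind the grasp point. The pads swing forward as they close: fully open they stand 13 mm farther back than shut.
Start: joints at [-79.721, 7.471, 85.268, -0, 87.261, -4.893], TCP at [157.05, -579.086, 253.292] pointing down, gripper open.
Joint ranges: [-169.43, 169.43], [-51.17, 129.36], [1.28, 143.12], [-76.62, 256.62], [0, 156.53], [-152.29, 152.29]. Speed limits (degrees/s): [136.94, 136.94, 159.86, 180, 180, 180].

## Interface

Orientations are given as [roll, pitch, yaw] about the fixed x, y, z axes, in that order (R = Rz(yaw) Ry(pitch) Rx(roll)).
In Python, from bench import r gives the robot as it stands.
- The arm moves only by the tool drive_tool, never from a script. Its argument "moves" is a list of rows, each a list of 2 entries, a list of its own where there are three numbers: the shift along the world's x, y, z in mm, then the turn about the world's z in degrees. A call has exactly 8 rows; each row is the pose to reach, as a shift and turn from the pose commanded when the call began; what a row does not reach only later rows make up. A row lasts 1/12 s, in which the tool goes at most 41.7 mm and 7.16 degrees, less where a joint would pass 70% of its speed; a pose out of reach is approached as far as the arm can. A call with a gripper value outside its range is refused whole. "fingers" is the finger opening in mm, from 0 to 85.4, set as the call begins (left out, the last holds). The fingers move at their own pace and stop on an object; "squeeze" is the grip in N (left out, the last holds). Time passes only in rows, so rows that repeat a pose let the fingers close, or fill a call up. It gives the time, the measured TCP pose, the force and the opening at its end, in the units of the state.
- r.sense(): the state, without advancing time (a new reading comes with each control period).
- r.snapshot(name): name is "scene" or "top" or "wrist"; returns a dict with "pixels" (480x640x3 uint8, red, green, blue), "camera_matrix" (3x3 intrinsics, pixels), "k1" (the pictures are not rectified: a ray, as slopes to the right and down, at radius r is drawn at 1 + k1 r^2 times it, then the intrinsics apply), "xyz" and "orientation" of the camera in the world. Camera axes: x right, y down, z forward; pixel columns grow to the right and rows downward; lengths in mm; the calibration is good to about 2 mm. A picture is of the moment at which its call begins. There is no depth.
- r.hand_in(): hands the job in, once; it reports no verdict.
The state is a dict: "time": time; "joint_pos": joint angles; "qd": joint speeds; "joint_efforts": joint torques, N m; "tool_pos": TCP position; "tcp_rot": TCP orientation; "ft_force": force on the tool from outside, world axes, zero at the start; "wrist_torque": the same for the moment, N m; "finger_gap": finger opening in mm.
Only numpy, scipy, OpenCV 4.12 (cv2) and the standard library are available. Lean on these libraries where they do the work, as an engineer would, in place of code of your own. Each camera call takes 0.05 s, during which the arm holds its last target.

## Task

Put away what is left on the electronics bench: stand the heat sink, the capacitor and the transformer upright, each flat on the floor of the tray that shows a sample of its kind on the ledge behind. Stack the two solder spools centrally on the round rubber pad, the wide one underneath and the small one on top, with neither overhanging what is under it. Leave the half-built board in its white holder where it is.

Things in the scene. Friction and masses are not known exactly. Their poses are not given: they have to be found in the camera images.
- heatsink: Loose finned aluminium heat sink standing upright, 25 (x) x 42 (y) x 45 high, about 60 g; a back plate on its +x side with seven fins running to -x, seen as a comb from above. Treat as a solid block. Origin: centre of its underside, z up. Sizes in mm.
- capacitor: Loose can capacitor standing upright: black sleeve, 35 diameter, 50 high, with an aluminium top and two steel terminals rising 4 more, about 70 g. Origin: centre of its underside, z up. Sizes in mm.
- transformer: Loose small mains transformer standing upright, 40 high, about 200 g: a dark laminated steel core 18 (x) x 44 (y) x 40 high with flat ends at y = +-22, and a copper winding through its middle, 34 (x) x 26 (y), from 7 to 33 high, with white flanges. Origin: centre of its underside, z up. Sizes in mm.
- wide_spool: Loose full spool of solder wire, standing on its flat end: grey plastic flanges 60 diameter above and below, bright wire wound almost flush between them, 44 high, 0.45 kg or so. Treat as a solid cylinder. Origin: centre of its underside, z up. Sizes in mm.
- small_spool: Loose full spool of solder wire, standing on its flat end: grey plastic flanges 42 diameter above and below, bright wire wound almost flush between them, 36 high, 0.15 kg or so. Treat as a solid cylinder. Origin: centre of its underside, z up. Sizes in mm.
- heatsink_tray: Fixed white tray. Origin: centre of the underside of its square open compartment, 84 outside, 76 inside, walls 16 high, floor 4 thick. On its +x side, from x = 42 to 92, a solid ledge 84 wide, 16 high, with a sample finned heat sink fixed on it at x = 67, its top 61 above the bench; leave it. +x points away from the robot within 0.3 rad. Sizes in mm.
- capacitor_tray: Fixed white tray. Origin: centre of the underside of its square open compartment, 84 outside, 76 inside, walls 16 high, floor 4 thick. On its +x side, from x = 42 to 92, a solid ledge 84 wide, 16 high, with a sample capacitor fixed on it at x = 67, its top 70 above the bench; leave it. +x points away from the robot within 0.3 rad. Sizes in mm.
- transformer_tray: Fixed white tray. Origin: centre of the underside of its square open compartment, 84 outside, 76 inside, walls 16 high, floor 4 thick. On its +x side, from x = 42 to 92, a solid ledge 84 wide, 16 high, with a sample transformer fixed on it at x = 67, its top 56 above the bench; leave it. +x points away from the robot within 0.3 rad. Sizes in mm.
- spool_pad: Fixed flat round black rubber pad, 84 diameter, 6 thick, no rim. Origin: centre of its underside, on the bench. Sizes in mm.
- board: Loose bystander among the parts, to be left alone: a half-built green circuit board lying in a white holder block 50 (x) x 60 (y) x 12 high, 17 high with its chips. Origin: centre of its underside. Sizes in mm.
Things that resemble listed ones, but are neither listed nor needed, are in the scene too. What is shaped like the heatsink but purple or yellow is not meant.

How it is judged:
By the outcome, as a careful person would: the job done as asked, in the order asked, and still so for the second after the job is handed in, with the robot touching nothing.
It also fails if it takes over 115 s, if anything falls off the work surface, if the arm or the gripper's body presses on something with over 40 N, if the wrist force passes 120 N, or if a joint passes its speed limit or range.

## Working session

There is one attempt and no reset: what is moved stays moved. The work goes in short steps, Python scripts to look and compute and a tool call to move; the robot and the scene stay as the last step left them, time stands still between calls to the robot, and variables do not carry over. Pictures are saved under pics/ and viewed, and the job is handed in when it is done.

Besides the shell and the picture viewer there is one more tool, called by a JSON object that holds its "name" and its "arguments", one argument or row to a line. drive_tool: Moves the arm, as the interface text tells. Its arguments: {"type":"object","properties":{"moves":{"type":"array","items":{"type":"array"}},"fingers":{"type":"number"},"squeeze":{"type":"number"}},"required":["moves"]}

```bash
mkdir -p pics; ls
cat > h.py <<'E'
import numpy as np, cv2
from scipy.spatial.transform import Rotation as R
from bench import r
def shot(n,f):
    s=r.snapshot(n); cv2.imwrite('pics/'+f+'.png',s['pixels'][:,:,::-1]); 
    np.savez('pics/'+f+'.npz',**{k:np.array(v) for k,v in s.items()}); return s
def load(f): return dict(np.load('pics/'+f+'.npz'))
def rot(s):
    o=np.array(s['orientation'],float)
    return o if o.shape==(3,3) else R.from_euler('xyz',o,degrees=True).as_matrix()
def ray(s,u,v):
    K=np.array(s['camera_matrix']); d=np.array([(u-K[0,2])/K[0,0],(v-K[1,2])/K[1,1]]); k=float(s['k1'])
    p=d.copy()
    for _ in range(30): p=d/(1+k*(p@p))
    return rot(s)@np.array([p[0],p[1],1])
def pt(s,u,v,z):
    d=ray(s,u,v); c=np.array(s['xyz'],float); return c+d*(z-c[2])/d[2]
def proj(s,P):
    K=np.array(s['camera_matrix']); q=rot(s).T@(np.array(P,float)-np.array(s['xyz'],float)); p=q[:2]/q[2]; p=p*(1+float(s['k1'])*(p@p))
    return np.array([K[0,0]*p[0]+K[0,2],K[1,1]*p[1]+K[1,2]])
E
python3 - <<'E'
from h import *
for n in ['scene','top','wrist']:
    s=shot(n,n+'0'); print(n,s['camera_matrix'],s['k1'],s['xyz'],s['orientation'])
print(r.sense())
E
```

```text
pics
scene [[443.8714045    0.         316.76789135]
 [  0.         443.8714045  244.30938865]
 [  0.           0.           1.        ]] 0.03573117517225809 [733.96569834 337.52577293 700.22341681] [-147.99415757   -0.4240611   145.02156543]
top [[556.61523008   0.         320.39719868]
 [  0.         556.61523008 234.26646419]
 [  0.           0.           1.        ]] -0.13799184764654432 [ 389.20638605   19.73450563 1133.46072433] [-174.32423926   -0.30938459  -90.30995713]
wrist [[334.89622877   0.         325.37178398]
 [  0.         334.89622877 237.49735543]
 [  0.           0.           1.        ]] -0.051617981060927264 [ 222.88111689 -560.7419823   372.99467701] [ 1.64087956e+02  1.55361742e-01 -7.48866625e+01]
{'time': 0.15, 'joint_pos': array([-7.97194295e+01,  7.50530774e+00,  8.53132897e+01,  1.36937095e-03,
        8.72615211e+01, -4.89273705e+00]), 'qd': array([-0.00455405, -0.21412992, -0.2107678 , -0.05869645, -0.21723868,
        0.03541859]), 'joint_efforts': array([ 9.03351047e-04, -5.70061541e+01, -5.01157880e+01, -2.19089798e-04,
        9.70178226e-03,  1.35366918e-05]), 'tool_pos': array([ 157.0091046 , -578.70269245,  252.49981797]), 'tcp_rot': array([-1.79920290e+02, -8.19608977e-03,  1.51732354e+01]), 'ft_force': array([ 0.67391795, -0.3951875 ,  0.17697528]), 'wrist_torque': array([-0.02390441,  0.04363844, -0.01612363]), 'finger_gap': 85.37622183719199}
```

View pics/top0.png

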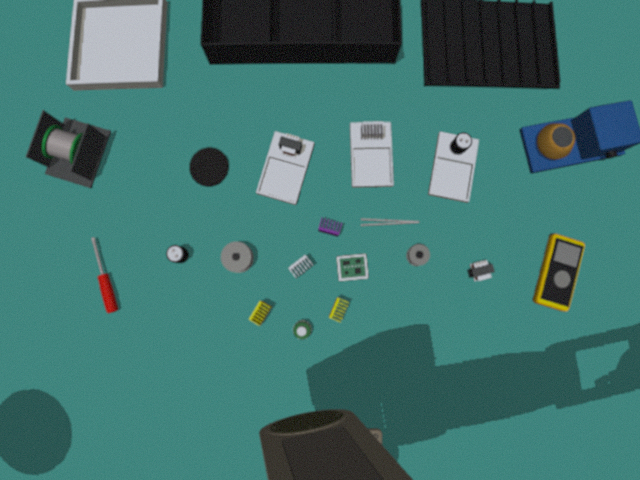

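View pics/scene0.png

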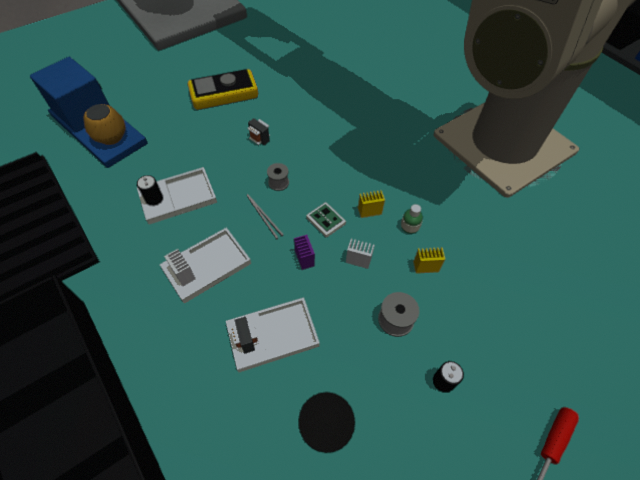

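View pics/wrist0.png

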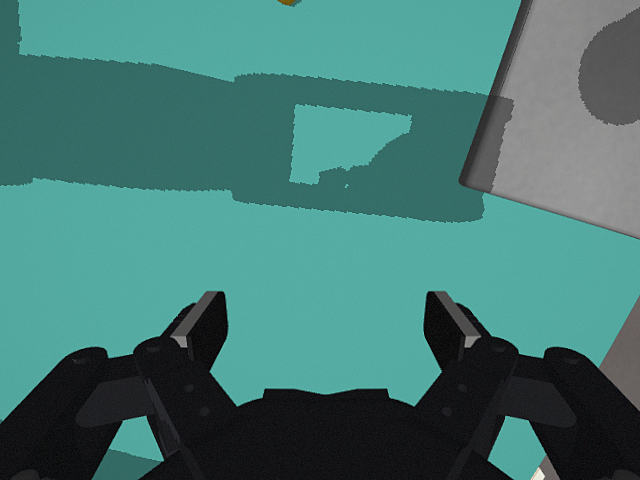

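The top view has +x up and +y left. It shows:
- **Loose parts:** capacitor (176,253), wide spool (236,256), silver heat sink (300,266), small spool (419,254), transformer (482,270). The board is at (352,267).
- **Targets:** pad (209,167), and trays for the transformer (285,170), heat sink (372,155) and capacitor (455,165).

The scene view agrees. Next I'll measure the positions.

Run:
```python
from h import *
s=load('top0'); im=s['pixels'][:,:,::-1].copy()
c=im[120:345,150:510]; cv2.imwrite('pics/crop_a.png',cv2.resize(c[:, :180],None,fx=4,fy=4,interpolation=cv2.INTER_CUBIC)[:,:720][:600]) 
cv2.imwrite('pics/crop_b.png',cv2.resize(im[110:290,310:510],None,fx=4,fy=3.3,interpolation=cv2.INTER_CUBIC)) 
cv2.imwrite('pics/crop_a.png',cv2.resize(im[110:290,150:350],None,fx=4,fy=3.3,interpolation=cv2.INTER_CUBIC)) 
hsv=cv2.cvtColor(im,cv2.COLOR_BGR2HSV)
print(hsv[200,200],hsv[266,300])
# non-bench mask
m=((hsv[...,1]<90)|(hsv[...,2]<50)).astype(np.uint8)
m[:100]=0;m[345:]=0
n,l,st,ce=cv2.connectedComponentsWithStats(m)
for i in range(1,n):
    if st[i,4]>60:
        q=(l==i).astype(np.uint8);cn=cv2.findContours(q,0,1)[0];cn=max(cn,key=len)
        rr=cv2.minAreaRect(cn)
        print(st[i],ce[i].round(1),[np.round(a,1) for a in rr],pt(s,*rr[0],0).round(0))
```

```text
[ 87 137 132] [ 96  27 150]
[  26  110   85   78 3716] [ 69.1 148.9] [array([ 66.4, 148.2]), array([73. , 61.3]), np.float64(18.4)] [690. 557.  -0.]
[ 349  120   46   68 2856] [371.1 153.9] [array([371.1, 153.7]), array([67. , 43.3]), np.float64(87.5)] [670. -94.   0.]
[536 123  40  37 132] [556.  140.6] [array([555.5, 141. ]), array([36., 39.]), np.float64(90.0)] [ 701. -494.    0.]
[553 127  20  20 317] [562.2 136.4] [array([562.5, 136.5]), array([19., 19.]), np.float64(90.0)] [ 711. -511.    0.]
[ 255  131   60   74 2895] [284.8 167.3] [array([284.8, 167. ]), array([43.4, 67.9]), np.float64(16.8)] [643.  86.   0.]
[ 428  131   52   72 2837] [453.6 166.2] [array([453.7, 165.3]), array([42.9, 69. ]), np.float64(9.5)] [ 646. -267.    0.]
[ 190  148   38   38 1130] [208.6 166.5] [array([208.5, 166.5]), array([37., 37.]), np.float64(90.0)] [645. 246.   0.]
[604 150  13   8  72] [610.4 153.5] [array([610.3, 153.5]), array([ 6.3, 12.6]), np.float64(78.7)] [ 676. -620.    0.]
[318 218  25  18 176] [330.7 224.9] [array([330., 226.]), array([22.1, 14.5]), np.float64(18.4)] [519.  -7.   0.]

[... 587 characters left out ...]

[406 243  25  24 435] [417.8 254.6] [array([418. , 254.5]), array([21.9, 23.3]), np.float64(45.0)] [ 459. -187.    0.]
[166 245  23  18 309] [176.4 253.5] [array([176.6, 253.6]), array([21.8, 17. ]), np.float64(14.0)] [463. 309.   0.]
[336 253  33  29 590] [352.2 266.9] [array([352.1, 266.9]), array([26.8, 31.4]), np.float64(84.8)] [435. -51.   0.]
[288 254  26  24 337] [300.1 265.8] [array([300.2, 265.9]), array([14.4, 24. ]), np.float64(53.1)] [437.  55.   0.]
[468 259  26  23 433] [480.7 270.2] [array([480.7, 270.2]), array([20.3, 25.4]), np.float64(74.1)] [ 426. -317.    0.]
[296 325  11  12 108] [301.1 330.7] [array([301. , 330.5]), array([11., 10.]), np.float64(90.0)] [307.  53.   0.]
```

```bash
true
```

```text
(no output)
```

View pics/crop_a.png

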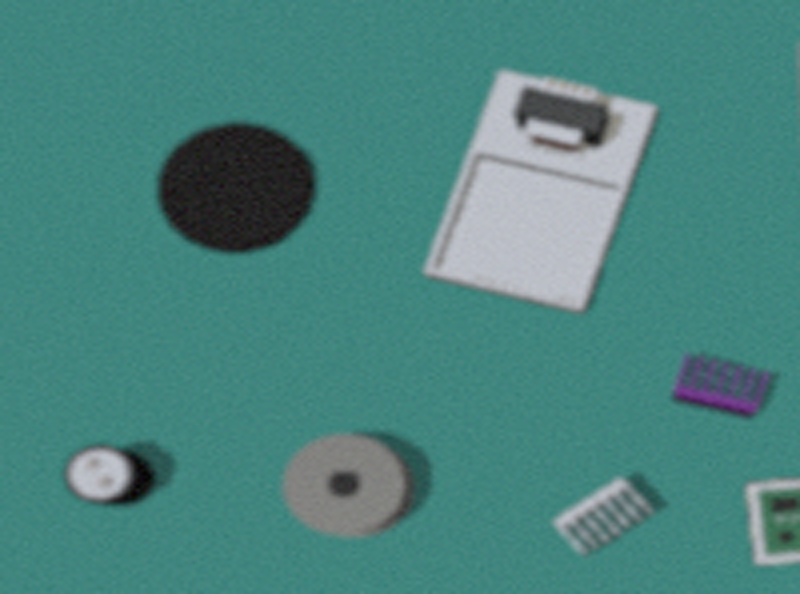

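View pics/crop_b.png

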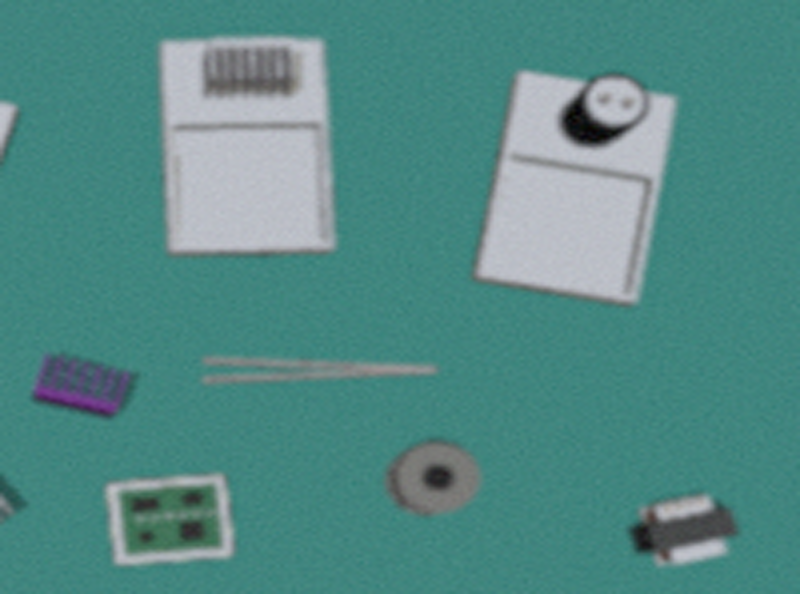

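```bash
python3 - <<'E'
from h import *
s=load('top0')
a=lambda x,y,z:pt(s,150+x/4-.4,110+y/3.3-.4,z)[:2]
b=lambda x,y,z:pt(s,310+x/4-.4,110+y/3.3-.4,z)[:2]
def tray(n,f,c): # c: back-left, back-right, front-right, front-left
    P=np.array([f(x,y,16) for x,y in c]); m=P.mean(0); ax=(P[0]+P[1]-P[2]-P[3])/2; L=np.linalg.norm(ax); w=np.linalg.norm(P[0]-P[1]); ax/=L
    print(n,'yaw',np.degrees(np.arctan2(ax[1],ax[0])).round(1),'LW',L.round(),w.round(),'origin',(m-25*ax).round(1))
tray('tr',a,[(500,70),(658,105),(587,311),(426,273)])
tray('hs',b,[(162,40),(326,38),(334,248),(170,252)])
tray('cap',b,[(518,72),(677,96),(637,303),(475,278)])
print('pad',pt(s,208.5,166.5,6))
print('wide',a(346,484,44),'small',b(438,477,36),'cap',a(100,474,50))
print('hs corners',[a(x,y,45).round(1) for x,y in [(552,521),(627,477),(660,508),(584,553)]])
print('tr core corners',[b(x,y,40).round(1) for x,y in [(650,528),(733,503),(738,527),(655,552)]])
# scene
E
python3 - <<'E'
import cv2
im=cv2.imread('pics/scene0.png')
cv2.imwrite('pics/sc_a.png',cv2.resize(im[200:400,300:480],None,fx=4,fy=3,interpolation=cv2.INTER_CUBIC))
cv2.imwrite('pics/sc_b.png',cv2.resize(im[100:300,130:330],None,fx=4,fy=3,interpolation=cv2.INTER_CUBIC))
E
```

```text
tr yaw -15.9 LW 135.0 85.0 origin [615.3  91. ]
hs yaw 0.7 LW 135.0 85.0 origin [642.5 -93.5]
cap yaw -11.5 LW 135.0 85.0 origin [ 616.1 -258.7]
pad [643.6286476  244.40436065   6.        ]
wide [454.8308783  179.08824596] small [ 457.6316123 -182.5243119] cap [460.77463487 300.14050721]
hs corners [array([432.4,  77.7]), array([458.4,  41. ]), array([439.9,  24.9]), array([413.4,  62.1])]
tr core corners [array([ 425.8, -287.7]), array([ 440.5, -330.6]), array([ 426. , -332.7]), array([ 411.4, -289.9])]
```

View pics/sc_a.png

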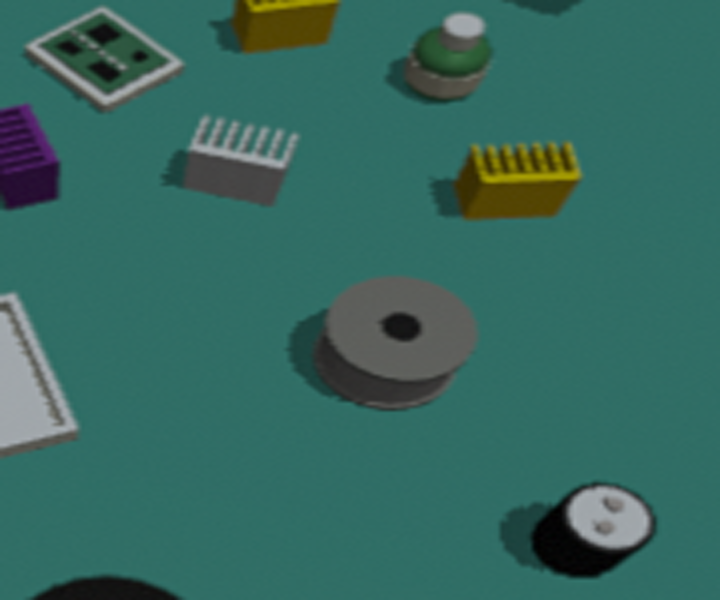

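View pics/sc_b.png

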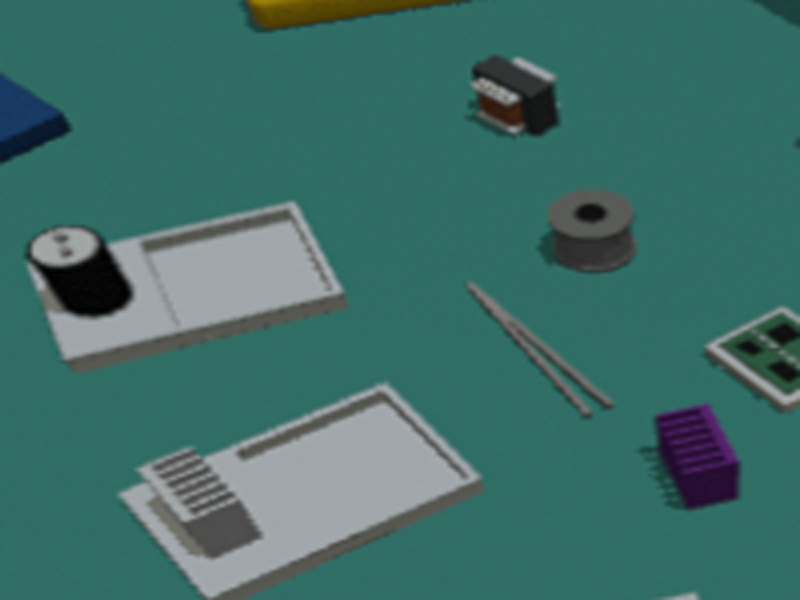

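Run:
```python
from h import *
s=load('scene0')
a=lambda x,y,z:pt(s,300+x/4-.4,200+y/3-.3,z)[:2].round(1)
b=lambda x,y,z:pt(s,130+x/4-.4,100+y/3-.3,z)[:2].round(1)
print('wide',a(401,327,44),'cap',a(610,518,50),'small',b(591,212,36))
print('hs plate ends back edge',a(186,155,45),a(288,170,45),'fin tips',a(203,120,45),a(296,136,45))
print('tr core top',[b(x,y,40) for x,y in [(474,67),(500,57),(557,95),(532,104)]])
hsv=cv2.cvtColor(s['pixels'],cv2.COLOR_RGB2HSV); m=(hsv[...,2]<45).astype(np.uint8); m[:385]=0; m[:,:295]=0;m[:,360:]=0;m[455:]=0
cn=max(cv2.findContours(m,0,1)[0],key=len)[:,0]
P=np.array([pt(s,u,v,6)[:2] for u,v in cn],np.float32); print('pad',cv2.minEnclosingCircle(P))
t=load('top0');hsv=cv2.cvtColor(t['pixels'],cv2.COLOR_RGB2HSV); m=(hsv[...,2]<60).astype(np.uint8); m[:140]=0; m[:,:185]=0;m[:,235:]=0;m[190:]=0
cn=max(cv2.findContours(m,0,1)[0],key=len)[:,0]
P=np.array([pt(t,u,v,6)[:2] for u,v in cn],np.float32); print('pad',cv2.minEnclosingCircle(P))
```

```text
wide [455.3 179.3] cap [461.  300.3] small [ 457.4 -184.4]
hs plate ends back edge [461.9  45.3] [432.   78.2] fin tips [441.4  30.5] [414.8  62.3]
tr core top [array([ 438.2, -329. ]), array([ 421.8, -330. ]), array([ 416.6, -281.1]), array([ 431.8, -281. ])]
pad ((645.1674194335938, 243.99952697753906), 41.244388580322266)
pad ((643.5939331054688, 243.8869171142578), 40.29148483276367)
```

{"name": "drive_tool", "arguments": {
  "moves": [
    [[140,300,0],56],
    [[140,300,0],56],
    [[140,300,0],56],
    [[140,300,0],56],
    [[140,300,0],56],
    [[140,300,0],56],
    [[140,300,0],56],
    [[140,300,0],56]
  ],
  "fingers": 50,
  "squeeze": 30
}}

```text
time: 0.82
tool_pos: [297.3, -277.0, 253.0]
tcp_rot: [180.0, -0.0, 71.5]
ft_force: [0.5, -0.7, 0.6]
finger_gap: 49.5
```

Run:
```python
from h import *
s=load('wrist0')
for z in (0,45): print(proj(s,[157,-579,z]))
```

```text
[326.66726778 205.11269407]
[326.71309449 213.27177757]
```

{"name": "drive_tool", "arguments": {
  "moves": [
    [[120,285,-50],57],
    [[120,285,-50],57],
    [[120,285,-50],57],
    [[120,285,-50],57],
    [[120,285,-50],57],
    [[120,285,-50],57],
    [[120,285,-50],57],
    [[120,285,-50],57]
  ]
}}

```text
time: 1.48
tool_pos: [417.3, 9.7, 202.4]
tcp_rot: [180.0, -0.1, 128.7]
ft_force: [0.7, -0.8, -0.5]
finger_gap: 50.2
```

Run:
```python
from h import *
s=shot('wrist','w1'); print(r.sense()['tool_pos'],r.sense()['tcp_rot'],s['xyz'])
```

```text
[417.7344828   11.22315719 201.90391172] [ 1.79934255e+02 -1.42701242e-01  1.29238613e+02] [372.63664158  63.77676216 323.15548939]
```

View pics/w1.png

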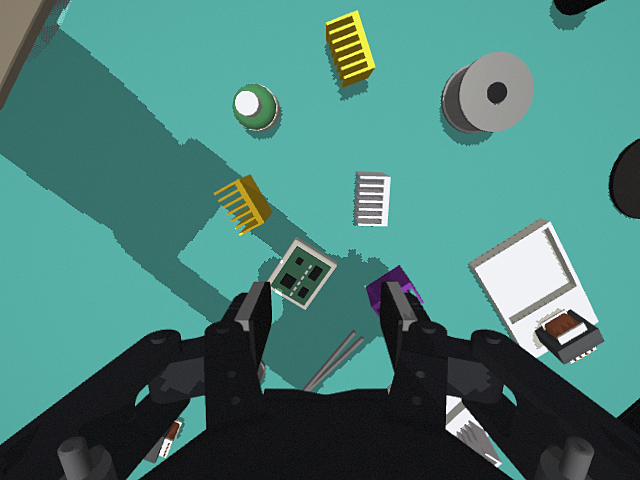

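The wrist view shows the silver heat sink at (373,199), almost aligned with the jaws, with its plate on the right.

Run:
```python
from h import *
s=load('w1')
P=np.array([pt(s,u,v,45)[:2] for u,v in [(358,172),(390,173),(388,226),(355,225)]]);print(P.round(1),P.mean(0))
for d in (P[2]-P[1],P[3]-P[0],P[0]-P[1],P[3]-P[2]): print(np.degrees(np.arctan2(d[1],d[0]))%180, np.linalg.norm(d))
hc=pt(s,497,92,44);print('wide',hc)
```

```text
[[408.1  62.8]
 [429.1  78.6]
 [457.5  43.9]
 [434.8  26.9]] [432.39387147  53.04673012]
129.28912371530708 44.84986719857536
126.7640612721562 44.734074572767945
36.99406397864763 26.366252466624005
36.83197936367171 28.34198313401289
wide [453.5864384  179.92852394  44.        ]
```

{"name": "drive_tool", "arguments": {
  "moves": [
    [[18,47,-20],0],
    [[18,47,-40],0],
    [[18,47,-75],0],
    [[18,47,-110],0],
    [[18,47,-135],0],
    [[18,47,-155],0],
    [[18,47,-165],0],
    [[18,47,-165],0]
  ]
}}

```text
time: 2.2
tool_pos: [432.7, 52.8, 35.8]
tcp_rot: [-179.8, -0.2, 128.2]
ft_force: [0.2, -0.4, -0.6]
finger_gap: 49.7
```

{"name": "drive_tool", "arguments": {
  "moves": [
    [[0,0,0],0],
    [[0,0,0],0],
    [[0,0,0],0],
    [[0,0,0],0],
    [[0,0,0],0],
    [[0,0,0],0],
    [[0,0,0],0],
    [[0,0,0],0]
  ],
  "fingers": 15
}}

```text
time: 2.87
tool_pos: [436.6, 52.9, 40.0]
tcp_rot: [179.9, 0.1, 128.2]
ft_force: [-1.0, -1.4, 6.4]
finger_gap: 24.7
```

Run:
```python
from h import *
s=shot('wrist','w2'); print(r.sense()['tool_pos'],r.sense()['tcp_rot'],s['xyz'])
```

```text
[436.59249293  52.85144086  40.0152907 ] [1.79860957e+02 1.16996628e-01 1.28168823e+02] [391.93354357 107.45400906 160.52340209]
```

View pics/w2.png

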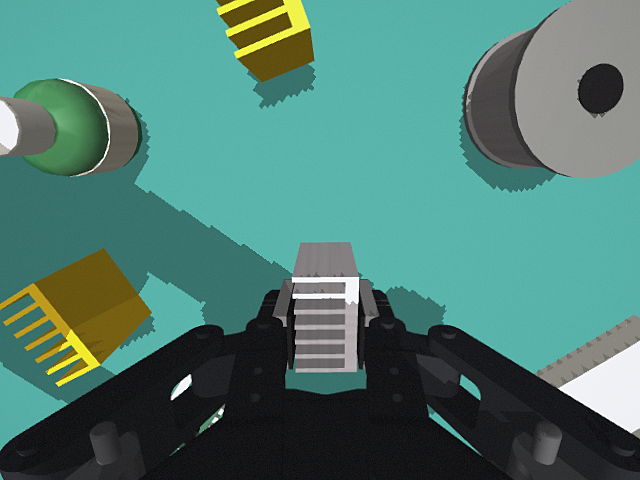

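{"name": "drive_tool", "arguments": {
  "moves": [
    [[0,0,20],0],
    [[0,0,55],0],
    [[10,-10,90],7],
    [[35,-25,110],14],
    [[70,-50,110],21],
    [[105,-75,110],28],
    [[135,-95,110],35],
    [[165,-120,110],42]
  ]
}}

```text
time: 3.58
tool_pos: [601.9, -68.0, 148.9]
tcp_rot: [180.0, 0.1, 170.5]
ft_force: [1.1, 0.8, 0.1]
finger_gap: 24.5
```

{"name": "drive_tool", "arguments": {
  "moves": [
    [[30,-18,0],7],
    [[43,-27,0],10],
    [[43,-27,0],10],
    [[43,-27,-30],10],
    [[43,-27,-60],10],
    [[43,-27,-85],10],
    [[43,-27,-95],10],
    [[43,-27,-95],10]
  ]
}}

```text
time: 4.25
tool_pos: [640.1, -93.1, 49.8]
tcp_rot: [179.9, -0.4, -179.8]
ft_force: [0.2, 0.3, -0.6]
finger_gap: 24.3
```

Run:
```python
from h import *
s=shot('wrist','w3'); print(r.sense()['tool_pos'],r.sense()['tcp_rot'],s['xyz'])
```

```text
[641.80054612 -93.52943704  52.37820677] [ 1.79960247e+02 -1.59877575e-01 -1.79838739e+02] [570.00053814 -93.62800339 170.868119  ]
```

View pics/w3.png

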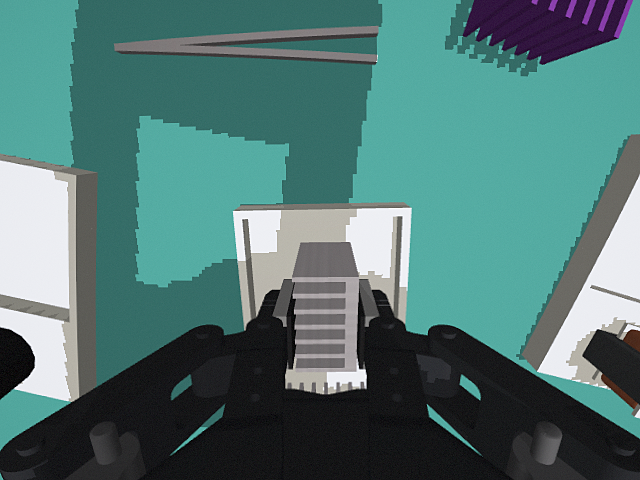

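{"name": "drive_tool", "arguments": {
  "moves": [
    [[0,0,-3],0],
    [[0,0,-5],0],
    [[0,0,-6],0],
    [[0,0,-7],0],
    [[0,0,-8],0],
    [[0,0,-8.5],0],
    [[0,0,-8.5],0],
    [[0,0,-8.5],0]
  ]
}}

```text
time: 4.97
tool_pos: [643.0, -94.1, 44.8]
tcp_rot: [180.0, -0.0, -179.8]
ft_force: [0.3, 0.1, -0.9]
finger_gap: 24.4
```

{"name": "drive_tool", "arguments": {
  "moves": [
    [[0,0,-1],0],
    [[0,0,-1],0],
    [[0,0,-2],0],
    [[0,0,-2],0],
    [[0,0,-2],0],
    [[0,0,-2],0],
    [[0,0,-2],0],
    [[0,0,-2],0]
  ]
}}

```text
time: 5.63
tool_pos: [643.4, -94.2, 44.1]
tcp_rot: [-180.0, 0.0, -179.8]
ft_force: [-4.0, -0.2, 9.4]
finger_gap: 24.5
```

{"name": "drive_tool", "arguments": {
  "moves": [
    [[0,0,0],0],
    [[0,0,0],0],
    [[0,0,0],0],
    [[0,0,0],0],
    [[0,0,30],0],
    [[0,0,70],0],
    [[0,0,110],0],
    [[0,0,130],0]
  ],
  "fingers": 46
}}

```text
time: 6.3
tool_pos: [645.0, -94.5, 178.5]
tcp_rot: [-179.9, 0.3, -179.8]
ft_force: [1.0, 0.1, 0.9]
finger_gap: 46.3
```

Run:
```python
from h import *
s=shot('wrist','w4'); print(r.sense()['tool_pos'],r.sense()['joint_pos'])
```

```text
[646.8141956  -94.8999368  182.29982599] [-1.28395806e+01  1.73762670e+01  8.13962002e+01  1.58196048e-03
  8.05642082e+01 -1.03013709e+02]
```

View pics/w4.png

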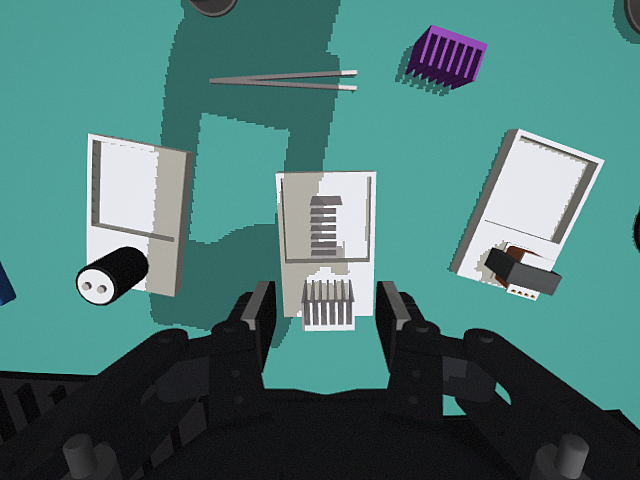

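{"name": "drive_tool", "arguments": {
  "moves": [
    [[-15,35,0],-2],
    [[-32,72,0],-5],
    [[-48,108,0],-7],
    [[-65,144,0],-9],
    [[-82,180,0],-11],
    [[-98,216,0],-12],
    [[-115,252,0],-12],
    [[-132,288,0],-12]
  ],
  "fingers": 62
}}

```text
time: 7.02
tool_pos: [509.8, 195.4, 172.4]
tcp_rot: [-180.0, -0.0, 168.2]
ft_force: [1.1, 0.9, -0.1]
finger_gap: 61.9
```

{"name": "drive_tool", "arguments": {
  "moves": [
    [[-17,36,0],0],
    [[-34,70,0],0],
    [[-45,95,0],0],
    [[-50,106,0],0],
    [[-50,106,0],0],
    [[-50,106,0],0],
    [[-50,106,0],0],
    [[-50,106,0],0]
  ]
}}

```text
time: 7.68
tool_pos: [461.8, 298.6, 172.6]
tcp_rot: [-180.0, 0.0, 168.1]
ft_force: [-0.4, -0.4, -0.5]
finger_gap: 62.0
```

Run:
```python
from h import *
s=shot('wrist','w5'); print(r.sense()['tool_pos'],r.sense()['tcp_rot'],proj(s,[461,300.2,50]))
```

```text
[461.7657711  298.650298   172.67132005] [-1.79979890e+02  3.09082722e-03  1.68065350e+02] [327.5975927  238.06521957]
```

View pics/w5.png

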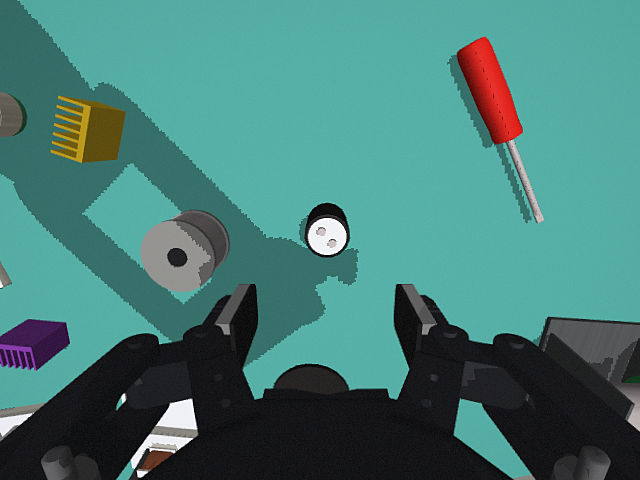

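The capacitor top is at (327,237), as predicted, so I'm descending.

{"name": "drive_tool", "arguments": {
  "moves": [
    [[0,0,-35],0],
    [[0,0,-70],0],
    [[0,0,-100],0],
    [[0,0,-118],0],
    [[0,0,-127],0],
    [[0,0,-131],0],
    [[0,0,-131],0],
    [[0,0,-131],0]
  ]
}}

```text
time: 8.4
tool_pos: [462.2, 300.1, 43.2]
tcp_rot: [179.9, 0.1, 168.1]
ft_force: [0.7, 0.2, -0.2]
finger_gap: 62.3
```

{"name": "drive_tool", "arguments": {
  "moves": [
    [[0,0,0],0],
    [[0,0,0],0],
    [[0,0,0],0],
    [[0,0,0],0],
    [[0,0,0],0],
    [[0,0,0],0],
    [[0,0,0],0],
    [[0,0,0],0]
  ],
  "fingers": 25
}}

```text
time: 9.07
tool_pos: [462.2, 300.5, 43.5]
tcp_rot: [179.9, 0.1, 168.2]
ft_force: [-0.7, -1.1, 6.4]
finger_gap: 34.1
```

{"name": "drive_tool", "arguments": {
  "moves": [
    [[0,0,25],0],
    [[0,0,60],0],
    [[5,-20,90],0],
    [[12,-50,105],0],
    [[21,-85,110],0],
    [[31,-120,110],0],
    [[41,-155,110],0],
    [[51,-190,110],0]
  ]
}}

```text
time: 9.73
tool_pos: [512.4, 108.5, 152.7]
tcp_rot: [180.0, 0.1, 168.2]
ft_force: [0.3, 0.6, -1.4]
finger_gap: 34.2
```

{"name": "drive_tool", "arguments": {
  "moves": [
    [[10,-38,0],0],
    [[20,-76,0],0],
    [[30,-114,0],0],
    [[40,-152,0],0],
    [[50,-190,0],0],
    [[60,-228,0],0],
    [[70,-265,0],0],
    [[80,-300,0],0]
  ]
}}

```text
time: 10.4
tool_pos: [592.3, -192.3, 152.2]
tcp_rot: [-180.0, 0.0, 168.2]
ft_force: [0.5, -0.3, 0.4]
finger_gap: 34.3
```

{"name": "drive_tool", "arguments": {
  "moves": [
    [[10,-30,0],0],
    [[20,-55,0],0],
    [[24,-69,-10],0],
    [[24,-69,-40],0],
    [[24,-69,-70],0],
    [[24,-69,-90],0],
    [[24,-69,-98],0],
    [[24,-69,-98],0]
  ]
}}

```text
time: 11.07
tool_pos: [614.1, -258.1, 50.8]
tcp_rot: [179.9, -0.3, 168.2]
ft_force: [-0.3, 0.3, -1.4]
finger_gap: 34.3
```

Run:
```python
from h import *
s=shot('wrist','w6'); print(r.sense()['tool_pos'],r.sense()['tcp_rot'])
```

```text
[ 615.52315168 -258.68736142   53.22403196] [ 1.79973358e+02 -9.94491434e-02  1.68181908e+02]
```

View pics/w6.png

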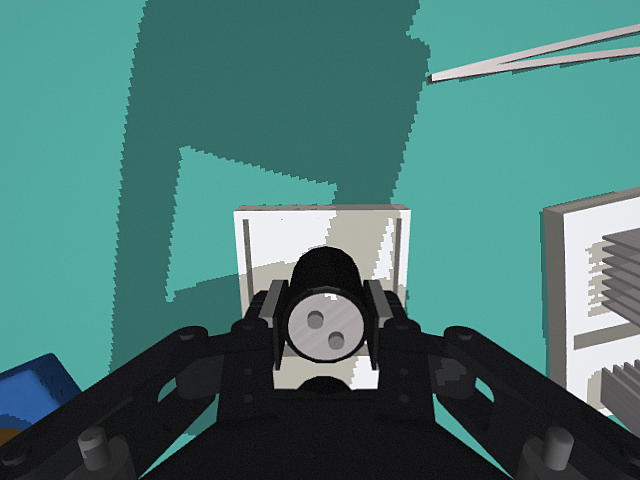

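The capacitor is centred in its tray, so I'm lowering it.

{"name": "drive_tool", "arguments": {
  "moves": [
    [[0,0,-3],0],
    [[0,0,-5],0],
    [[0,0,-6],0],
    [[0,0,-7],0],
    [[0,0,-8],0],
    [[0,0,-8.5],0],
    [[0,0,-8.5],0],
    [[0,0,-8.5],0]
  ]
}}

```text
time: 11.78
tool_pos: [616.8, -259.4, 47.6]
tcp_rot: [-180.0, 0.1, 168.2]
ft_force: [-3.9, 3.0, 9.4]
finger_gap: 34.0
```

{"name": "drive_tool", "arguments": {
  "moves": [
    [[0,0,0],0],
    [[0,0,0],0],
    [[0,0,0],0],
    [[0,0,0],0],
    [[0,0,30],0],
    [[0,0,70],0],
    [[-20,0,105],0],
    [[-50,-5,130],0]
  ],
  "fingers": 56
}}

```text
time: 12.45
tool_pos: [568.2, -263.8, 179.1]
tcp_rot: [-180.0, 0.3, 168.3]
ft_force: [-0.8, -1.0, 0.8]
finger_gap: 56.1
```

{"name": "drive_tool", "arguments": {
  "moves": [
    [[-35,-8,0],0],
    [[-70,-20,0],0],
    [[-105,-32,0],0],
    [[-130,-42,0],0],
    [[-141,-45,0],0],
    [[-141,-45,0],0],
    [[-141,-45,0],0],
    [[-141,-45,0],0]
  ],
  "fingers": 70
}}

```text
time: 13.12
tool_pos: [426.1, -308.9, 175.5]
tcp_rot: [180.0, 0.0, 168.2]
ft_force: [0.3, -0.1, 0.0]
finger_gap: 70.1
```

Run:
```python
from h import *
s=shot('wrist','w7'); print(r.sense()['tool_pos'],r.sense()['tcp_rot'],r.sense()['joint_pos'])
```

```text
[ 426.22215045 -308.7084832   175.39278614] [1.79990995e+02 3.25812434e-02 1.68222136e+02] [-4.15141240e+01 -1.07852427e+00  1.02389261e+02  2.44570985e-02
  7.86654405e+01 -1.19741064e+02]
```

View pics/w7.png

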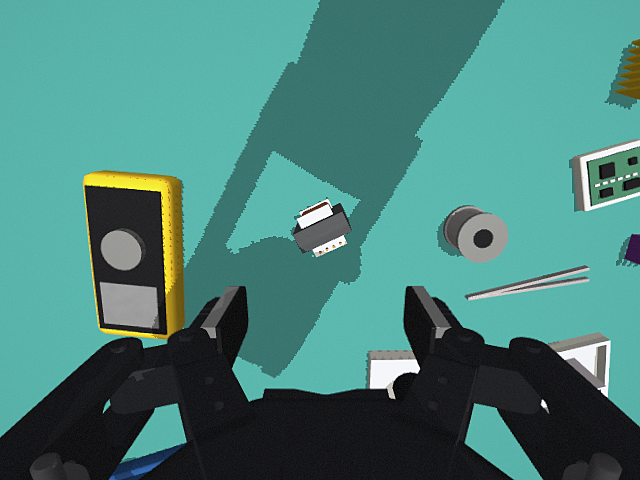

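Run:
```python
from h import *
s=load('w7'); im=s['pixels'][:,:,::-1]
cv2.imwrite('pics/w7c.png',cv2.resize(im[185:270,270:375],None,fx=7,fy=7,interpolation=cv2.INTER_CUBIC))
```

```text
(no output)
```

View pics/w7c.png

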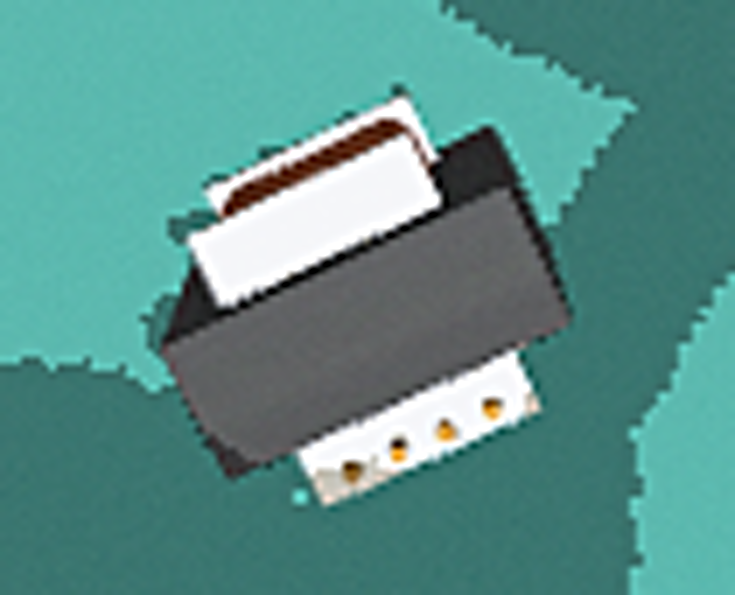

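Run:
```python
from h import *
s=load('w7')
P=np.array([pt(s,270+x/7-.4,185+y/7-.4,40)[:2] for x,y in [(165,348),(513,188),(570,320),(230,478)]]);print(P.round(1),P.mean(0))
for d in (P[1]-P[0],P[2]-P[3],P[3]-P[0],P[2]-P[1]): print((np.degrees(np.arctan2(d[1],d[0]))%180).round(1), np.linalg.norm(d))
c=pt(s,482,238,36);print('small',c)
```

```text
[[ 420.4 -334. ]
 [ 410.5 -291.8]
 [ 426.7 -288.4]
 [ 437.1 -330.2]] [ 423.66119378 -311.12325446]
103.3 43.30065513559944
104.0 43.07300364901662
12.6 17.064669786594557
11.8 16.569130713817597
small [ 456.19541061 -184.47781994   36.        ]
```

{"name": "drive_tool", "arguments": {
  "moves": [
    [[-0.5,-1.5,0],7],
    [[-0.5,-1.5,0],14],
    [[-0.5,-1.5,0],21],
    [[-0.5,-1.5,0],25.3],
    [[-0.5,-1.5,-30],25.3],
    [[-0.5,-1.5,-60],25.3],
    [[-0.5,-1.5,-80],25.3],
    [[-0.5,-1.5,-80],25.3]
  ]
}}

```text
time: 13.83
tool_pos: [422.9, -307.5, 90.0]
tcp_rot: [179.6, -0.3, -166.4]
ft_force: [-0.8, -0.2, -0.6]
finger_gap: 70.1
```

Run:
```python
from h import *
s=shot('wrist','w8'); print(r.sense()['tool_pos'],r.sense()['tcp_rot'],r.sense()['joint_pos'])
```

```text
[ 423.8134226  -308.50717905   92.57911352] [ 179.71673271   -0.1820061  -166.44731467] [-4.16650879e+01  4.13342957e+00  1.06293123e+02  1.28917775e-02
  6.99099296e+01 -1.45221787e+02]
```

View pics/w8.png

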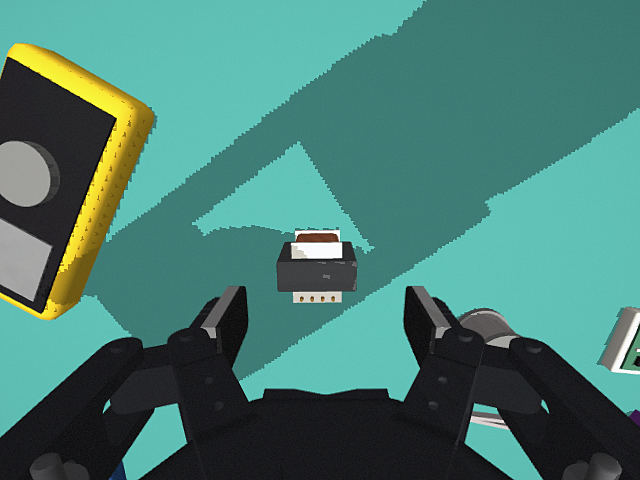

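Run:
```python
from h import *
s=load('w8')
print(np.mean([pt(s,u,v,40)[:2] for u,v in [(278,262),(356,262),(357,291),(276,291)]],0))
```

```text
[ 423.76357285 -311.50083805]
```

{"name": "drive_tool", "arguments": {
  "moves": [
    [[-0.5,-1,-20],0],
    [[-0.5,-1,-38],0],
    [[-0.5,-1,-50],0],
    [[-0.5,-1,-57],0],
    [[-0.5,-1,-59],0],
    [[-0.5,-1,-59],0],
    [[-0.5,-1,-59],0],
    [[-0.5,-1,-59],0]
  ]
}}

```text
time: 14.55
tool_pos: [424.8, -312.2, 37.5]
tcp_rot: [-179.9, 0.1, -166.5]
ft_force: [0.1, 0.3, -0.1]
finger_gap: 69.9
```

{"name": "drive_tool", "arguments": {
  "moves": [
    [[0,0,0],0],
    [[0,0,0],0],
    [[0,0,0],0],
    [[0,0,0],0],
    [[0,0,0],0],
    [[0,0,0],0],
    [[0,0,0],0],
    [[0,0,0],0]
  ],
  "fingers": 34,
  "squeeze": 40
}}

```text
time: 15.22
tool_pos: [424.5, -312.0, 37.1]
tcp_rot: [-179.9, 0.0, -166.5]
ft_force: [-1.0, 0.5, 6.6]
finger_gap: 43.3
```

Run:
```python
from h import *
s=shot('wrist','w9'); print(r.sense()['tool_pos'],r.sense()['tcp_rot'],r.sense()['ft_force'])
```

```text
[ 424.50873839 -311.97780288   37.10386893] [-1.79945283e+02  4.09884809e-02 -1.66528485e+02] [-0.18014905  1.23306333  6.59124785]
```

View pics/w9.png

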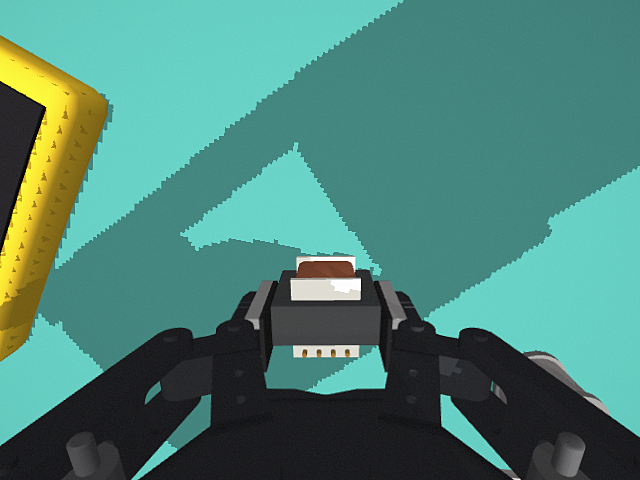

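{"name": "drive_tool", "arguments": {
  "moves": [
    [[0,0,25],0],
    [[0,0,60],0],
    [[8,17,90],-4],
    [[22,46,105],-8],
    [[38,80,110],-12],
    [[54,113,110],-16],
    [[70,147,110],-20],
    [[86,181,110],-24]
  ]
}}

```text
time: 15.93
tool_pos: [510.3, -129.0, 146.3]
tcp_rot: [-180.0, 0.0, 169.2]
ft_force: [0.4, -0.6, -1.6]
finger_gap: 43.2
```

{"name": "drive_tool", "arguments": {
  "moves": [
    [[16,33,0],-3],
    [[32,67,0],-5.4],
    [[48,101,0],-5.4],
    [[64,135,0],-5.4],
    [[80,169,0],-5.4],
    [[95,200,0],-5.4],
    [[105,222,0],-5.4],
    [[105,222,0],-5.4]
  ]
}}

```text
time: 16.6
tool_pos: [615.8, 96.1, 145.7]
tcp_rot: [179.9, -0.0, 164.3]
ft_force: [0.2, -1.0, -1.9]
finger_gap: 43.3
```

Run:
```python
from h import *
s=shot('wrist','w10'); print(r.sense()['tool_pos'],r.sense()['tcp_rot'],r.sense()['ft_force'])
```

```text
[615.07850005  93.9169885  145.47391074] [ 1.79998806e+02 -5.94566535e-02  1.64265232e+02] [ 0.11015223 -0.82615019 -1.78402822]
```

View pics/w10.png

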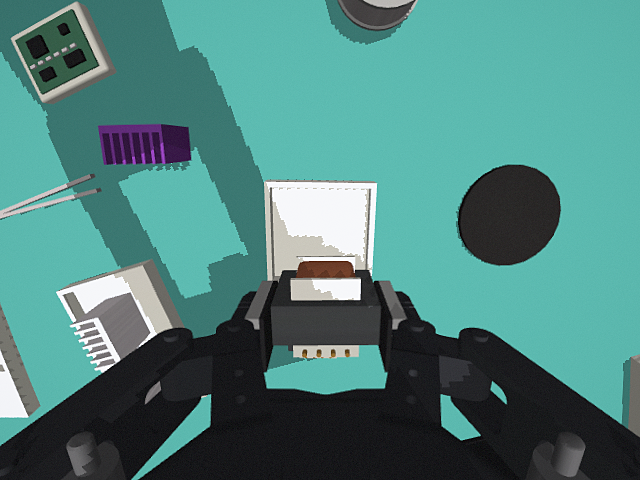

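Run:
```python
from h import *
s=load('w10')
P=[pt(s,u,v,16)[:2] for u,v in [(265,182),(377,183)]];m=np.mean(P,0);d=P[0]-P[1];print(P,np.linalg.norm(d)); d/=np.linalg.norm(d); n=np.array([-d[1],d[0]]); n*=np.sign(n[0]); print(m+42*n,np.degrees(np.arctan2(n[1],n[0])))
hsv=cv2.cvtColor(s['pixels'],cv2.COLOR_RGB2HSV); m=((hsv[...,1]<90)&(hsv[...,2]<110)).astype(np.uint8); m[:160]=0; m[:,:450]=0;m[:,570:]=0;m[275:]=0
cn=max(cv2.findContours(m,0,1)[0],key=len)[:,0]
P=np.array([pt(s,u,v,6)[:2] for u,v in cn],np.float32); print('pad',cv2.minEnclosingCircle(P),cv2.fitEllipse(P))
```

```text
[array([562.65807758,  64.34802882]), array([586.0760707, 144.3867874])] 83.39427604731499
[614.67712921  92.57336471] -16.30858723837719
pad ((642.35595703125, 243.2482147216797), 42.453311920166016) ((642.4996948242188, 243.25599670410156), (81.47515869140625, 83.05047607421875), 145.583740234375)
```

{"name": "drive_tool", "arguments": {
  "moves": [
    [[0,0,-35],0],
    [[0,0,-65],0],
    [[0,0,-85],0],
    [[0,0,-95],0],
    [[0,0,-99],0],
    [[0,0,-102],0],
    [[0,0,-104],0],
    [[0,0,-104],0]
  ]
}}

```text
time: 17.32
tool_pos: [616.1, 91.2, 43.7]
tcp_rot: [180.0, 0.1, 164.1]
ft_force: [-0.2, -0.3, -2.0]
finger_gap: 43.0
```

{"name": "drive_tool", "arguments": {
  "moves": [
    [[0,0,-1],0],
    [[0,0,-1.5],0],
    [[0,0,-2],0],
    [[0,0,-2.5],0],
    [[0,0,-2.5],0],
    [[0,0,-2.5],0],
    [[0,0,-2.5],0],
    [[0,0,-2.5],0]
  ]
}}

```text
time: 17.98
tool_pos: [615.7, 91.5, 41.1]
tcp_rot: [180.0, 0.1, 164.1]
ft_force: [-3.4, -0.9, 6.1]
finger_gap: 43.0
```

{"name": "drive_tool", "arguments": {
  "moves": [
    [[0,0,0],0],
    [[0,0,0],0],
    [[0,0,0],0],
    [[0,0,0],0],
    [[0,0,30],0],
    [[0,0,70],0],
    [[0,0,105],0],
    [[-25,14,130],0]
  ],
  "fingers": 62
}}

```text
time: 18.65
tool_pos: [593.7, 103.6, 174.0]
tcp_rot: [179.9, 0.4, 163.9]
ft_force: [1.5, 0.8, 1.3]
finger_gap: 62.1
```

{"name": "drive_tool", "arguments": {
  "moves": [
    [[-35,18,0],0],
    [[-70,37,0],0],
    [[-105,57,0],0],
    [[-130,70,0],0],
    [[-135,74,0],0],
    [[-135,74,0],0],
    [[-135,74,0],0],
    [[-135,74,0],0]
  ],
  "fingers": 85
}}

```text
time: 19.32
tool_pos: [456.1, 179.0, 170.1]
tcp_rot: [180.0, 0.1, 164.0]
ft_force: [-0.6, 0.2, -0.4]
finger_gap: 84.8
```

Run:
```python
from h import *
s=shot('wrist','w11'); shot('scene','s11'); print(r.sense()['tool_pos'],r.sense()['tcp_rot'],r.sense()['ft_force'])
```

```text
[456.06819896 178.79930353 169.83908346] [-1.79995522e+02  1.45429797e-02  1.64004624e+02] [-0.09306495  0.09836979 -0.27385299]
```

View pics/w11.png

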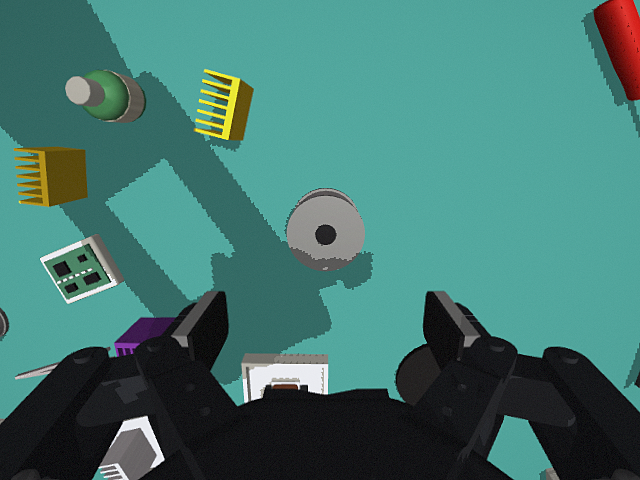

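View pics/s11.png

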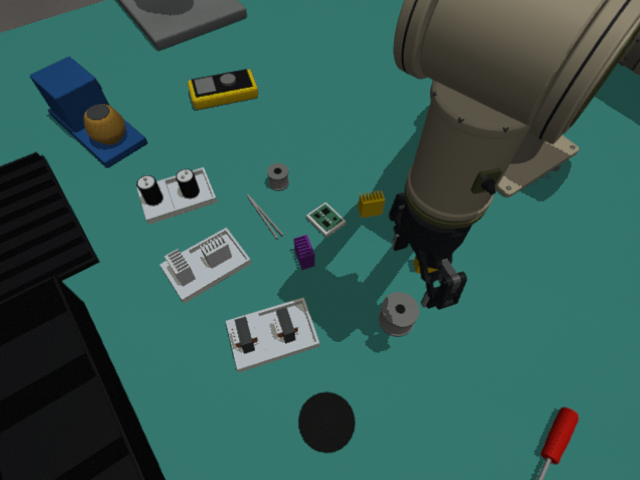

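All three parts stand in their trays. The scene view has the capacitor at (187,183), the heat sink at (215,248) and the transformer at (286,323). The wide spool's hole is at (325,235) in the wrist view.

Run:
```python
from h import *
s=load('w11')
print(pt(s,325.5,235,44),np.array(s['xyz']))
P=np.array([pt(s,u,v,44)[:2] for u,v in [(287,228),(364,232),(326,195),(325,272)]]);print(P)
```

```text
[453.80742831 179.44575595  44.        ] [387.84695458 197.99875634 290.68032499]
[[440.41290322 152.83322017]
 [459.63498922 208.33984393]
 [424.38452928 188.27095062]
 [482.84862562 170.70423721]]
```

{"name": "drive_tool", "arguments": {
  "moves": [
    [[-1,0,-35],0],
    [[-1,0,-70],0],
    [[-1,0,-100],0],
    [[-1,0,-122],0],
    [[-1,0,-133],0],
    [[-1,0,-138],0],
    [[-1,0,-138],0],
    [[-1,0,-138],0]
  ]
}}

```text
time: 20.08
tool_pos: [455.2, 179.5, 32.9]
tcp_rot: [180.0, 0.1, 164.0]
ft_force: [0.1, 0.1, -0.7]
finger_gap: 85.2
```

{"name": "drive_tool", "arguments": {
  "moves": [
    [[0,0,0],0],
    [[0,0,0],0],
    [[0,0,0],0],
    [[0,0,0],0],
    [[0,0,0],0],
    [[0,0,0],0],
    [[0,0,0],0],
    [[0,0,0],0]
  ],
  "fingers": 50,
  "squeeze": 60
}}

```text
time: 20.75
tool_pos: [455.6, 179.8, 33.8]
tcp_rot: [179.9, 0.2, 164.1]
ft_force: [-0.3, -0.0, 5.8]
finger_gap: 58.9
```

{"name": "drive_tool", "arguments": {
  "moves": [
    [[0,0,15],0],
    [[0,0,40],0],
    [[0,0,75],0],
    [[0,0,100],0],
    [[0,0,110],0],
    [[0,0,110],0],
    [[0,0,110],0],
    [[0,0,110],0]
  ]
}}

```text
time: 21.42
tool_pos: [452.7, 179.0, 139.6]
tcp_rot: [-179.9, -0.2, 164.1]
ft_force: [-0.1, -0.7, -3.9]
finger_gap: 58.3
```

Run:
```python
from h import *
s=shot('wrist','w12'); print(r.sense()['tool_pos'],r.sense()['tcp_rot'],r.sense()['ft_force'])
```

```text
[452.50932562 178.99527501 139.3222801 ] [-179.8820377    -0.19395881  164.0705398 ] [-0.65404218 -0.62521783 -4.04566799]
```

View pics/w12.png

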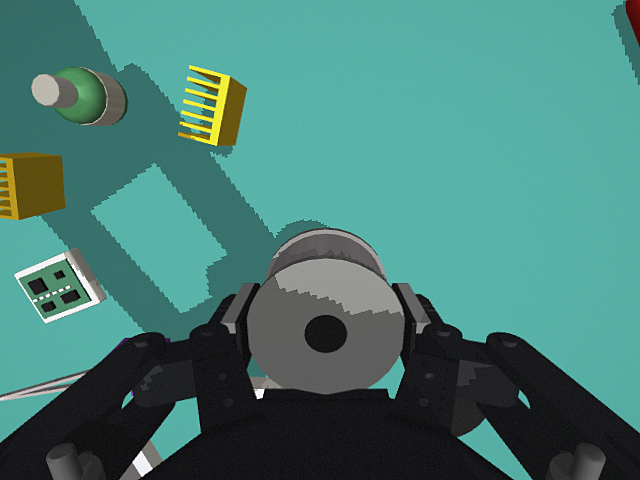

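Run:
```python
from h import *
s=load('w12')
t=r.sense()['tool_pos']
print(t,pt(s,326,333.5,t[2]-33.8+44)-t)
```

```text
[452.50932562 178.99527501 139.3222801 ] [-1.44084461  0.33337218 10.2       ]
```

{"name": "drive_tool", "arguments": {
  "moves": [
    [[20,7,0],0],
    [[50,17,0],0],
    [[85,28,0],0],
    [[120,40,0],0],
    [[150,50,0],0],
    [[175,59,0],0],
    [[190,64,0],0],
    [[190,64,0],0]
  ]
}}

```text
time: 22.13
tool_pos: [645.3, 243.7, 138.4]
tcp_rot: [-179.9, -0.1, 164.1]
ft_force: [0.1, 0.1, -4.1]
finger_gap: 58.5
```

{"name": "drive_tool", "arguments": {
  "moves": [
    [[0,0,-25],0],
    [[0,0,-50],0],
    [[0,0,-70],0],
    [[0,0,-80],0],
    [[0,0,-85],0],
    [[0,0,-85],0],
    [[0,0,-85],0],
    [[0,0,-85],0]
  ]
}}

```text
time: 22.8
tool_pos: [645.2, 243.8, 58.7]
tcp_rot: [179.9, 0.1, 164.1]
ft_force: [0.5, 0.1, -3.7]
finger_gap: 58.7
```

Run:
```python
from h import *
s=shot('wrist','w13'); shot('top','t13');shot('scene','s13'); t=r.sense();print(t['tool_pos'],t['tcp_rot'],t['ft_force'])
for f in ('t13','s13'):
    s=load(f); u,v=proj(s,[643.7,243.7,30]).astype(int); im=s['pixels'][max(v-50,0):v+50,u-65:u+65,::-1]
    cv2.imwrite(f'pics/{f}c.png',cv2.resize(im,None,fx=5,fy=5,interpolation=cv2.INTER_CUBIC)); print(u,v)
```

```text
[645.10019298 243.70054037  58.55060977] [1.79919807e+02 1.30737485e-01 1.64071870e+02] [-0.27430757  0.78536554 -4.04663267]
206 163
327 416
```

View pics/w13.png

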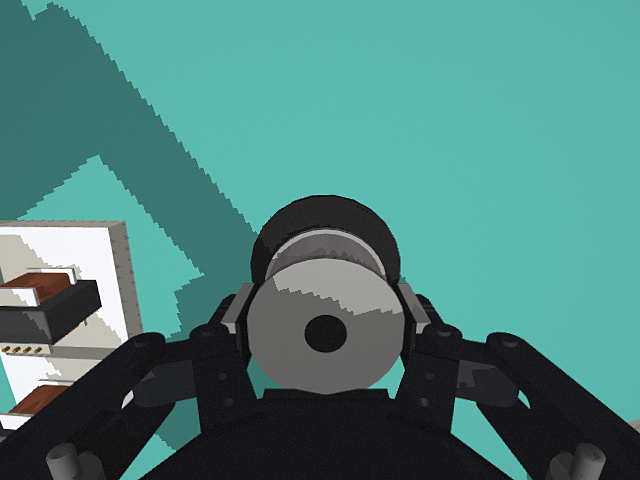

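View pics/s13c.png

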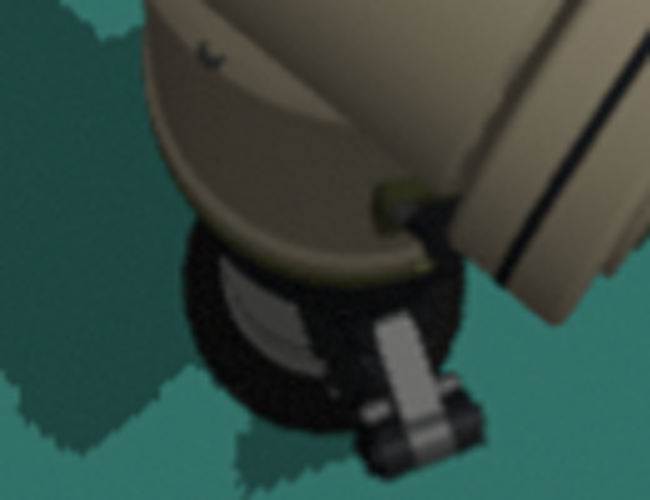

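```bash
cat >> h.py <<'E'
from scipy.optimize import least_squares
def circ(P,rad):
    P=np.array(P); f=least_squares(lambda c:np.hypot(*(P-c).T)-rad,P.mean(0),loss='soft_l1'); return f.x,np.abs(f.fun).mean()
E
python3 - <<'E'
from h import *
s=load('w13'); im=s['pixels']
# top boundary of dark pad per column
P=[]
v=im.astype(int).max(2)
for u in range(268,390,3):
    col=v[150:300,u]; k=np.where(col<75)[0]
    if len(k): P.append((u,150+k[0]-.5))
print(P[:3],P[-3:],P[20])
print('pad',circ([pt(s,a,b,6)[:2] for a,b in P],42))
print('spool',pt(s,326,333.5,58.55-33.8+44))
E
```

```text
[(268, np.float64(219.5)), (271, np.float64(216.5)), (274, np.float64(213.5))] [(382, np.float64(219.5)), (385, np.float64(222.5)), (388, np.float64(227.5))] (328, np.float64(194.5))
pad (array([642.69031024, 243.87157209]), np.float64(0.17520742156208946))
spool [643.4023861  244.03536596  68.75      ]
```

{"name": "drive_tool", "arguments": {
  "moves": [
    [[-0.5,0,-5],0],
    [[-0.5,0,-10],0],
    [[-0.5,0,-13],0],
    [[-0.5,0,-15],0],
    [[-0.5,0,-16],0],
    [[-0.5,0,-17],0],
    [[-0.5,0,-17],0],
    [[-0.5,0,-17],0]
  ]
}}

```text
time: 23.62
tool_pos: [643.7, 243.5, 39.9]
tcp_rot: [180.0, 0.0, 164.1]
ft_force: [0.2, 0.2, -2.9]
finger_gap: 58.5
```

{"name": "drive_tool", "arguments": {
  "moves": [
    [[0,0,-0.5],0],
    [[0,0,-1],0],
    [[0,0,-1.5],0],
    [[0,0,-2],0],
    [[0,0,-2],0],
    [[0,0,-2],0],
    [[0,0,-2],0],
    [[0,0,-2],0]
  ]
}}

```text
time: 24.28
tool_pos: [644.2, 243.6, 39.8]
tcp_rot: [180.0, 0.1, 164.1]
ft_force: [-6.8, -1.9, 9.0]
finger_gap: 58.7
```

Contact. Release, rise and look.

{"name": "drive_tool", "arguments": {
  "moves": [
    [[0,0,1],0],
    [[0,0,1],0],
    [[0,0,1],0],
    [[0,0,1],0],
    [[0,0,20],0],
    [[0,0,55],0],
    [[0,0,90],0],
    [[0,0,125],0]
  ],
  "fingers": 85
}}

```text
time: 24.95
tool_pos: [643.0, 243.2, 163.4]
tcp_rot: [-180.0, -0.1, 164.1]
ft_force: [1.1, 0.2, 0.9]
finger_gap: 85.1
```

Run:
```python
from h import *
s=shot('wrist','w14'); t=r.sense();print(t['tool_pos'],t['tcp_rot'],t['ft_force'])
```

```text
[647.00057341 244.44812126 173.61092861] [179.66607153   0.52850134 164.07058238] [3.10551625 0.95809017 6.52432806]
```

View pics/w14.png

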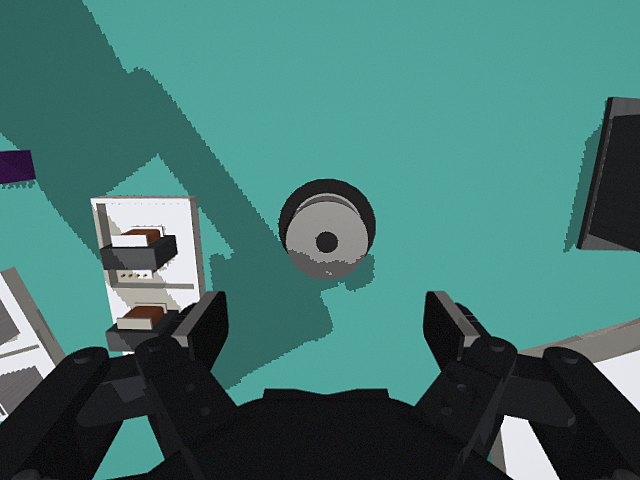

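{"name": "drive_tool", "arguments": {
  "moves": [
    [[-10,-25,5],0],
    [[-25,-60,5],0],
    [[-40,-95,5],0],
    [[-56,-130,5],0],
    [[-72,-165,5],0],
    [[-87,-200,5],0],
    [[-102,-235,5],0],
    [[-117,-270,5],0]
  ],
  "fingers": 66
}}

```text
time: 25.67
tool_pos: [525.7, -28.0, 167.7]
tcp_rot: [180.0, 0.0, 164.1]
ft_force: [1.0, 0.2, 0.6]
finger_gap: 66.1
```

{"name": "drive_tool", "arguments": {
  "moves": [
    [[-15,-36,0],0],
    [[-30,-72,0],0],
    [[-45,-108,0],0],
    [[-58,-138,0],0],
    [[-67,-155,0],0],
    [[-70,-158,0],0],
    [[-70,-158,0],0],
    [[-70,-158,0],0]
  ]
}}

```text
time: 26.33
tool_pos: [456.8, -184.2, 167.7]
tcp_rot: [180.0, 0.0, 164.0]
ft_force: [0.1, -0.3, 0.8]
finger_gap: 66.0
```

Run:
```python
from h import *
s=shot('wrist','w15'); t=r.sense();print(t['tool_pos'],t['tcp_rot'],t['ft_force'],proj(s,[457,-184,36]))
```

```text
[ 456.97421256 -183.78456702  167.74216923] [1.79973451e+02 1.23023840e-02 1.64095883e+02] [-0.18594596 -0.26055944 -0.77761317] [326.02712138 236.36388079]
```

View pics/w15.png

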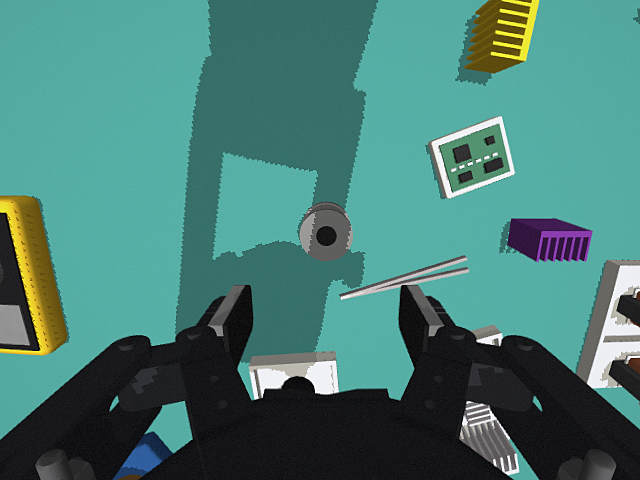

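Run:
```python
from h import *
s=load('w15')
for p in [(342,297),(467,258),(468,270),(400,275)]: print(pt(s,*p,3))
w=load('w14'); print('wide', pt(w,326.5,242,50))
v=w['pixels'].astype(int).max(2)
P=[]
for u in range(290,368,3):
    k=np.where(v[160:260,u]<75)[0]
    if len(k): P.append((u,160+k[0]-.5))
print('pad',circ([pt(w,a,b,6)[:2] for a,b in P],42))
```

```text
[ 526.69895269 -188.32609539    3.        ]
[521.13819135 -68.63755602   3.        ]
[533.04404467 -69.61047786   3.        ]
[ 520.17270427 -131.30641597    3.        ]
wide [642.28362391 243.85878842  50.        ]
pad (array([642.79352133, 243.97191473]), np.float64(0.2521173243486959))
```

{"name": "drive_tool", "arguments": {
  "moves": [
    [[0,0,-35],0],
    [[0,0,-70],0],
    [[0,0,-100],0],
    [[0,0,-123],0],
    [[0,0,-134],0],
    [[0,0,-139],0],
    [[0,0,-139],0],
    [[0,0,-139],0]
  ]
}}

```text
time: 27.05
tool_pos: [457.7, -184.6, 30.1]
tcp_rot: [-180.0, 0.1, 164.1]
ft_force: [-0.1, -0.4, -0.2]
finger_gap: 66.4
```

{"name": "drive_tool", "arguments": {
  "moves": [
    [[0,0,0],0],
    [[0,0,0],0],
    [[0,0,0],0],
    [[0,0,0],0],
    [[0,0,0],0],
    [[0,0,0],0],
    [[0,0,0],0],
    [[0,0,0],0]
  ],
  "fingers": 32,
  "squeeze": 40
}}

```text
time: 27.72
tool_pos: [458.0, -185.3, 30.7]
tcp_rot: [-180.0, 0.2, 164.1]
ft_force: [-0.8, 1.2, 7.2]
finger_gap: 40.8
```

{"name": "drive_tool", "arguments": {
  "moves": [
    [[0,0,15],0],
    [[0,0,45],0],
    [[0,0,80],0],
    [[0,0,115],0],
    [[0,0,135],0],
    [[0,0,135],0],
    [[0,0,135],0],
    [[0,0,135],0]
  ]
}}

```text
time: 28.38
tool_pos: [455.9, -184.3, 162.8]
tcp_rot: [180.0, -0.1, 164.1]
ft_force: [-0.4, 1.0, -1.0]
finger_gap: 41.0
```

Run:
```python
from h import *
s=shot('wrist','w16'); t=r.sense();print(t['tool_pos'],t['tcp_rot'],t['ft_force'])
```

```text
[ 455.52577795 -184.11333062  162.10689574] [ 1.79968941e+02 -1.48515009e-01  1.64062401e+02] [ 0.2796662   0.88723752 -2.95963158]
```

View pics/w16.png

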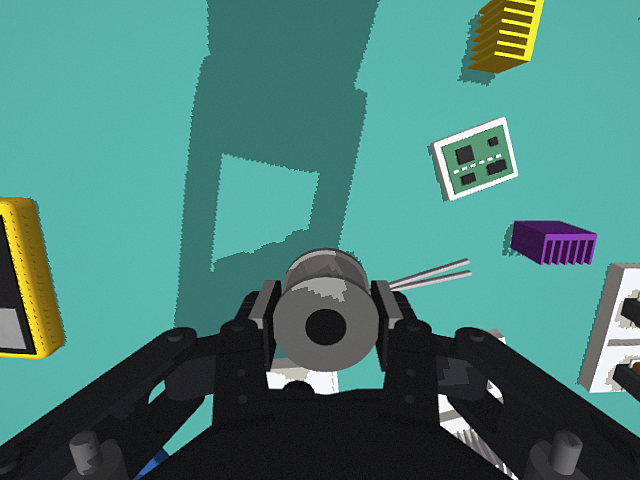

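Run:
```python
from h import *
s=load('w16'); t=np.array([455.53,-184.11,162.11]); print(pt(s,325.5,326,167.4)-t)
```

```text
[-1.29995759 -0.14261234  5.29      ]
```

{"name": "drive_tool", "arguments": {
  "moves": [
    [[10,25,0],0],
    [[25,60,0],0],
    [[40,95,0],0],
    [[56,130,0],0],
    [[72,165,0],0],
    [[87,200,0],0],
    [[102,235,0],0],
    [[117,270,0],0]
  ]
}}

```text
time: 29.1
tool_pos: [572.6, 87.3, 161.2]
tcp_rot: [-179.9, -0.2, 164.1]
ft_force: [0.7, -1.2, -1.7]
finger_gap: 40.8
```

{"name": "drive_tool", "arguments": {
  "moves": [
    [[15,36,0],0],
    [[30,72,0],0],
    [[45,108,0],0],
    [[58,138,0],0],
    [[67,155,0],0],
    [[70,158.5,-20],0],
    [[70,158.5,-45],0],
    [[70,158.5,-60],0]
  ]
}}

```text
time: 29.77
tool_pos: [641.2, 243.9, 98.4]
tcp_rot: [-179.8, -0.3, 164.1]
ft_force: [-0.4, -0.6, -3.6]
finger_gap: 40.8
```

{"name": "drive_tool", "arguments": {
  "moves": [
    [[0,0,-5],0],
    [[0,0,-8],0],
    [[0,0,-8],0],
    [[0,0,-8],0],
    [[0,0,-8],0],
    [[0,0,-8],0],
    [[0,0,-8],0],
    [[0,0,-8],0]
  ]
}}

```text
time: 30.43
tool_pos: [644.0, 244.0, 96.7]
tcp_rot: [180.0, 0.1, 164.1]
ft_force: [-0.6, 0.2, -1.9]
finger_gap: 40.6
```

Run:
```python
from h import *
s=shot('wrist','w17'); t=r.sense();print(t['tool_pos'],t['tcp_rot'],t['ft_force'])
```

```text
[643.82424856 243.95263674  96.42080026] [1.79975432e+02 4.44873986e-02 1.64072491e+02] [ 0.65959889  0.88955889 -1.75912489]
```

View pics/w17.png

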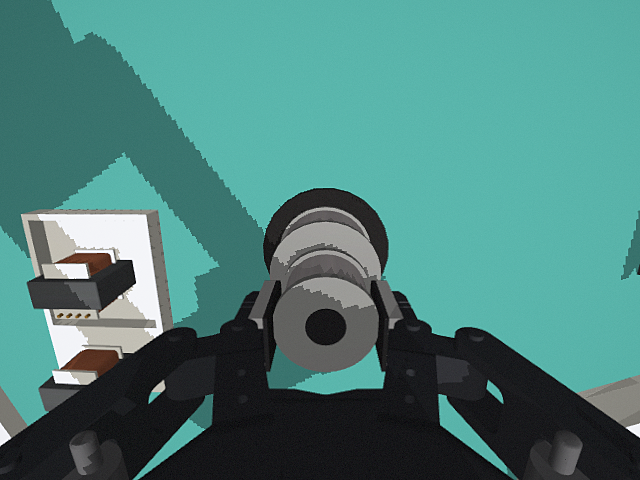

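{"name": "drive_tool", "arguments": {
  "moves": [
    [[0,0,-4],0],
    [[0,0,-8],0],
    [[0,0,-11],0],
    [[0,0,-13],0],
    [[0,0,-14.5],0],
    [[0,0,-15],0],
    [[0,0,-15],0],
    [[0,0,-15],0]
  ]
}}

```text
time: 31.15
tool_pos: [643.6, 244.0, 80.9]
tcp_rot: [180.0, 0.0, 164.1]
ft_force: [-0.7, -0.1, -0.0]
finger_gap: 40.7
```

{"name": "drive_tool", "arguments": {
  "moves": [
    [[0,0,-0.5],0],
    [[0,0,-1],0],
    [[0,0,-1.5],0],
    [[0,0,-2],0],
    [[0,0,-2],0],
    [[0,0,-2],0],
    [[0,0,-2],0],
    [[0,0,-2],0]
  ]
}}

```text
time: 31.82
tool_pos: [644.1, 244.1, 80.8]
tcp_rot: [180.0, 0.1, 164.1]
ft_force: [-5.5, -2.3, 10.7]
finger_gap: 41.1
```

{"name": "drive_tool", "arguments": {
  "moves": [
    [[0,0,1],0],
    [[0,0,1],0],
    [[0,0,1],0],
    [[0,0,1],0],
    [[0,0,1],0],
    [[0,0,25],0],
    [[0,0,60],0],
    [[0,0,95],0]
  ],
  "fingers": 62
}}

```text
time: 32.48
tool_pos: [642.2, 243.5, 172.7]
tcp_rot: [-179.9, -0.2, 164.1]
ft_force: [-0.5, 0.7, 0.1]
finger_gap: 61.9
```

{"name": "drive_tool", "arguments": {
  "moves": [
    [[-30,0,20],0],
    [[-65,0,20],0],
    [[-100,0,20],0],
    [[-135,0,20],0],
    [[-160,0,20],0],
    [[-160,0,20],0],
    [[-160,0,20],0],
    [[-160,0,20],0]
  ]
}}

```text
time: 33.15
tool_pos: [484.1, 244.0, 194.3]
tcp_rot: [180.0, 0.1, 164.1]
ft_force: [0.3, 0.3, 0.8]
finger_gap: 61.9
```

Run:
```python
from h import *
shot('scene','s18');shot('top','t18'); t=r.sense();print(t['tool_pos'],t['ft_force'])
```

```text
[484.59870695 243.89986477 194.08311069] [-0.14731324 -0.69979649 -0.23553185]
```

View pics/s18.png

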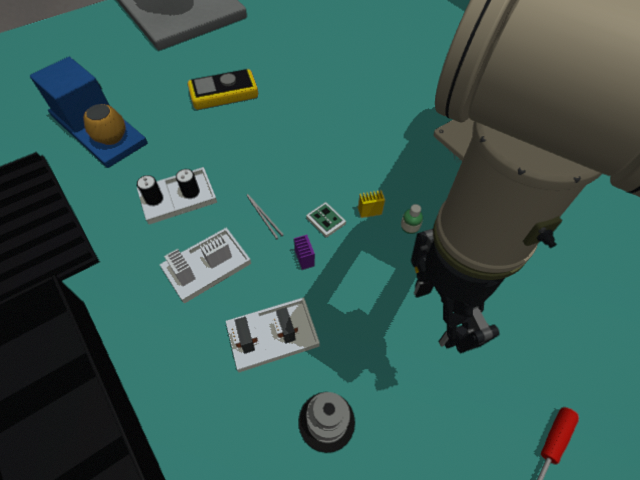

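View pics/t18.png

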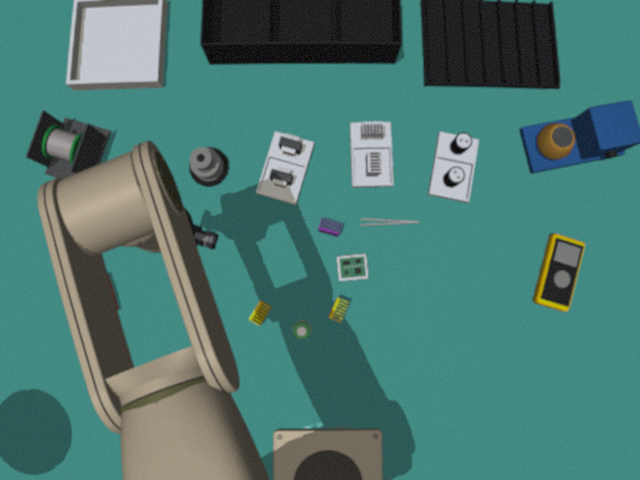

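Run:
```python
from h import *
s=load('s18')
im=s['pixels'][:,:,::-1]; cv2.imwrite('pics/s18c.png',cv2.resize(im[380:460,280:380],None,fx=7,fy=7,interpolation=cv2.INTER_CUBIC))
t=load('t18'); cv2.imwrite('pics/t18c.png',cv2.resize(t['pixels'][140:195,180:240,::-1],None,fx=10,fy=10,interpolation=cv2.INTER_CUBIC))
for n,q in(('s',s),('t',t)): print(n,proj(q,[643.5,243.9,86]),proj(q,[643.5,243.9,6]))
```

```text
s [328.81008103 408.28602775] [327.1720208  420.26527028]
t [200.8005319  157.51566979] [208.73933341 166.55803124]
```

View pics/s18c.png

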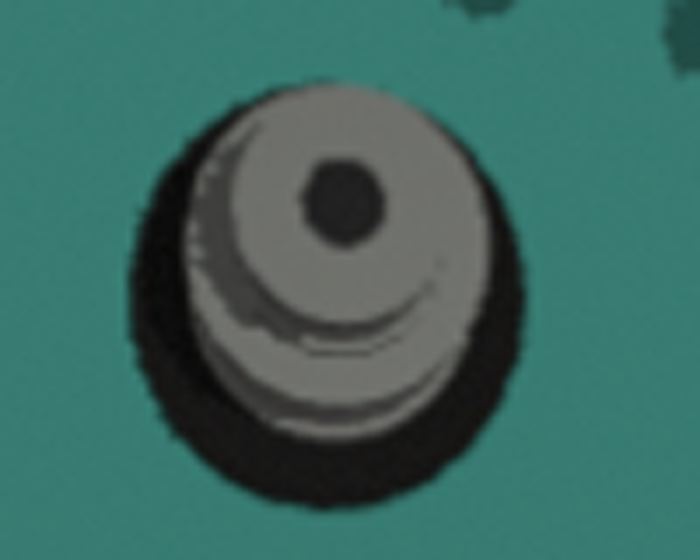

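View pics/t18c.png

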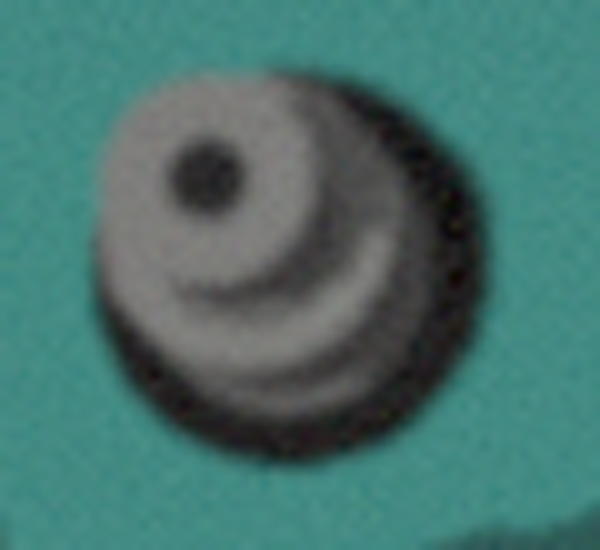

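The small spool's hole sits at (328.6,408.4) in the scene view and (200.4,157.2) in the top view. A stack exactly centred on the pad would give (328.8,408.3) and (200.8,157.5), so it is centred. Handing in.

```bash
python3 -c "
from bench import r
print(r.hand_in())"
```

```text
the job is handed in; nothing more can be done
None
```

I put all five parts away and handed the job in at about 33 s of the 115 s allowed. The hand-in gives no verdict.

**What I did:** I placed the heat sink, the capacitor and the transformer upright on the floors of their matching trays, in that order. Then I set the wide spool on the rubber pad and the small spool on top of it. I left the board alone.

**Last checks:**
- **Trays:** the scene and top pictures show all three parts standing in the right trays, clear of the samples. Each was lowered until the wrist force showed it touching the floor. Whether they sit flat I judged only from those pictures.
- **Spools:** the wide spool measured within about 1 mm of the pad centre. The small spool's top was within half a pixel of the centred position in both fixed views (about 1 mm).
- **Board and robot:** the board looks to be where it started. The gripper was open and well clear of everything. The largest wrist force shown after any move was about 12 N.

**Disagreement:** before the transformer was picked up, the first two views differed by about 10° on its angle. I settled that with the wrist camera before gripping. No check failed.

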